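Raise the guard sash to its stop and load the carrier

TASK

Open the test station's clear guard: push the sash up from under the lip on its lower edge until the lip presses the rubber foot of the stop clamp, hold it pressed there for a moment, and leave it up against the foot. Then push the loaded white carrier along its lane, in under the raised sash, until it is fully home. Do both gently, never pushing with more than about 25 N, and leave the bins and the jar where they are.

Things in the scene. Friction and masses are not known exactly. Their poses are not given: they have to be found in the camera images.
- station: Open aluminium guard frame fixed on the bench: two 30 mm square posts, 410 mm high, centred 210 mm to either side (y) and 20 mm behind (+x) the origin, with a crossbar on top. Origin on the bench under the middle of the sash panel; its x axis points through the opening away from the robot, y to the left, z up. Stands turned by up to 9 degrees
- sash: Clear sash panel, 385 wide, 170 mm high, sliding up and down in the station's plane x=0. Origin: middle of its lip's underside in that plane, starting 85 to 110 mm above the bench; axes as the station's; it can rise to 255 mm. About 0.8 kg, counterbalanced; guide friction 4 N: lifting takes 2 to 7 N and it stays where left. Over 25 N harms the guides
- lip_nose (a point): Middle of the front of the lip's nose, 35 mm in front of the sash panel plane and 6 mm above the lip's underside. The aluminium lip runs straight along the sash's whole lower edge, 450 mm long (225 mm to each side of this point), 12 mm thick, the nose rounded to 6 mm radius. Moves with the sash
- clamp: Dark steel stop clamp, 46x36x30 mm, on the front of the right (-y) post. Origin: middle of its underside. From it hangs, on a screw, a rubber foot 20 mm across that the lip's top meets; its face is 24 to 36 mm below this origin, as the screw is set: to be felt. It yields 1 mm per 4 N, up to 6 mm. Pressed means over 5 N on it; let go, the sash springs back under 3 mm, still touching it
- lane: Straight loading lane on the bench, 66 mm wide and 14 mm high, running along its x axis (that of the station, away from the robot) under the sash; it lies up to 55 mm left or right of the station's middle. Origin on the bench in the lane's centre line, under the sash panel. It carries the carrier
- carrier (a joint): Travel of the carrier along the lane's +x, m: starts at 0 to 0.012, fully home at 0.115 (hard stop). About 3 N moves it; it stays where left; over 25 N harms it. A white plate 165 long, 76 wide, top 26 mm up, with an upright push plate at the robot's end and a black block (45x60 mm, top 129 mm above the bench) at the far end that fits only under the raised sash
- push_plate (a point): Middle of the robot-side face of the carrier's upright white push plate (10 mm thick, 66 mm wide, from 26 to 86 mm above the bench; this point is 56 mm up). Moves with the carrier; when home it is 95 mm in front of the sash panel plane
- yellow_bin: Bystander: open yellow bin 150 x 100 x 70 mm, on the bench to the left. Origin under its middle
- red_bin: Bystander: open red bin 160 x 120 x 90 mm, on the bench to the right. Origin under its middle
- jar: Bystander: white closed jar, 56 mm across, 75 mm high, on the left. Origin under its middle

How it is judged:
By the outcome, as a careful person would: the job done as asked, in the order asked, and still so for the second after the job is handed in, with the robot touching nothing.
It also fails if it takes over 72 s, if anything falls off the work surface, if the arm or the gripper's body presses on something with over 40 N, if the wrist force passes 120 N, or if a joint passes its speed limit or range.

ROBOT

A 7-joint arm with a two-finger parallel gripper is mounted at the origin on the work surface. World frame = base frame: x ahead of the robot, y to its left, z up, the work surface at z = 0. Lengths are in m, angles in rad, forces in N, time in s.
With the tool pointing down it reaches from about 0.425 to 0.925 m from the base axis. Payload 6.8 kg.
Tool frame: the origin (TCP) lies midway between the tips of the shut fingers; the grasp point (between the pads) lies 19 mm behind it; z points along the fingers, y is the line along which they close (so a half turn about z gives the same grasp; the last joint's range is limited). The gripper opens to 85 mm and grips with 20 to 120 N. Pads are 22 mm wide; open, the fingers measure 114 mm over their backs; the gripper's body (76 mm by 85 mm) begins 54 mm behind the grasp point. The pads swing forward as they close: fully open they stand 13 mm farther back than shut.
Start: joints at [-1.383, 0.477, 0.022, 1.555, -0.011, 1.109, -0.083], TCP at [0.197, 0.646, 0.231] pointing down, gripper open.
Joint ranges: [-2.96, 2.96], [-0.34, 2.1], [-1.41, 1.46], [0.24, 2.44], [-1.37, 4.51], [0.17, 1.92], [-2.96, 2.96]. Speed limits (rad/s): [2.39, 2.39, 3.14, 3.14, 3.14, 3.14, 3.14].

INTERFACE

Orientations are given as a unit quaternion [w, x, y, z].
In Python, from station import * gives the robot as it stands.
- The arm moves only by the shell command python3 -m creep 'ROWS' [FORCE]. ROWS is JSON, a list of rows, each a list of 7 numbers: the gripper command: -1 is shut, 1 is fully open, values between are in proportion, then the shift along the world's x, y, z in mm, then the turn, a rotation vector about the world's x, y, z in rad. A call has 1 to 5 rows; each row shifts and turns the commanded pose from where the row before left it; what a row does not reach is not made up. A row lasts 1/8 s, in which the tool goes at most 62.5 mm and 10.7 degrees, less where a joint would pass 70% of its speed; a pose out of reach is approached as far as the arm can. A call is refused whole if a number of a shift passes 62.5 or a number of a turn 0.188, either way. A call with a gripper value outside its range is refused whole. The fingers move at their own pace and stop on an object; FORCE is the grip in N (left out, the last holds). Time passes only in rows, so rows that do not move let the fingers close. It gives the time, the measured TCP pose, the force, the opening and the grip force at its end, in the units of the state.
- get_obs(): the state, without advancing time (a new reading comes with each control period).
- read_camera(name): name is "scene" or "top"; returns (picture, depth): 480x640x3 uint8, red, green, blue; 480x640 float32, m along the optical axis (not along the pixel's ray), 0 where there is no reading.
- camera_params(name): a dict with "intrinsics" (3x3 intrinsics, pixels), "k1" (the pictures are not rectified: a ray, as slopes to the right and down, at radius r is drawn at 1 + k1 r^2 times it, then the intrinsics apply), "cam_to_world" (4x4, takes a point from camera to world coordinates). Camera axes: x right, y up, looking along -z (the intrinsics and any distortion apply to the point x, -y, -z); pixel columns grow to the right and rows downward; lengths in m; the calibration is good to about 2 mm. A picture is of the moment at which its call begins. camera_params takes no time and is no camera call.
- hand_in(): hands the job in; it is judged then, once.
The state is a dict: "t": time; "q": joint angles; "joint_vel": joint speeds; "joint_torque": joint torques, N m; "eef_pos": TCP position; "tool_rot": TCP orientation; "contact_force": force on the tool from outside, world axes, zero at the start; "torque": the same for the moment, N m; "gripper_width": opening from 0.0 (shut) to 1.0 (fully open); "grasp_force": force on a finger pad.
Only numpy, scipy, OpenCV 4.12 (cv2) and the standard library are available. Lean on these libraries where they do the work, as an engineer would, in place of code of your own. Each camera call takes 0.05 s, during which the arm holds its last target. There are 200 camera calls.

## Working session

There is one attempt and no reset: what is moved stays moved. The work goes in short steps, Python scripts to look and compute and a shell command to move; the robot and the scene stay as the last step left them, time stands still between calls to the robot, and variables do not carry over. Pictures are saved under pics/ and viewed, at most 10 in all, crops included, and the job is handed in when it is done.

```bash
mkdir -p pics; python3 - <<'E'
from station import *
import cv2,numpy as np
for n in("scene","top"):
    p,d=read_camera(n); cv2.imwrite(f"pics/{n}0.png",p[:,:,::-1]); np.save(f"pics/{n}0.npy",d)
    c=camera_params(n); print(n,np.round(c["intrinsics"],1).tolist(),c["k1"],np.round(c["cam_to_world"],3).tolist())
o=get_obs();print(o["t"],o["eef_pos"],o["tool_rot"],o["gripper_width"],o["contact_force"])
E
cat > h.py <<'E'
import numpy as np,cv2
from station import *
def px2w(n,u,v,depth=None,z=None,plane=None):
    """pixel -> world, by depth, height z, or plane (n,d)"""
    c=camera_params(n);K=np.array(c["intrinsics"],float);T=np.array(c["cam_to_world"])
    xd,yd=(u-K[0,2])/K[0,0],(v-K[1,2])/K[1,1]
    x,y=xd,yd
    for _ in range(20):
        s=1+c["k1"]*(x*x+y*y);x,y=xd/s,yd/s
    r=T[:3,:3]@np.array([x,-y,-1]);o=T[:3,3]
    if depth is not None:return o+r*depth
    if z is not None:return o+r*(z-o[2])/r[2]
    return o+r*(plane[1]-plane[0]@o)/(plane[0]@r)
def w2px(n,p):
    c=camera_params(n);K=np.array(c["intrinsics"],float);T=np.array(c["cam_to_world"])
    q=T[:3,:3].T@(np.array(p)-T[:3,3]);x,y=q[0]/-q[2],-q[1]/-q[2]
    s=1+c["k1"]*(x*x+y*y);return K[0,0]*x*s+K[0,2],K[1,1]*y*s+K[1,2]
E
```

```text
scene [[521.8, 0.0, 320.2], [0.0, 521.8, 232.3], [0.0, 0.0, 1.0]] -0.02109803531509722 [[-0.191, -0.847, 0.495, 1.136], [0.981, -0.158, 0.109, 0.141], [-0.014, 0.507, 0.862, 1.227], [0.0, 0.0, 0.0, 1.0]]
top [[524.6, 0.0, 329.5], [0.0, 524.6, 238.3], [0.0, 0.0, 1.0]] -0.056229353605015325 [[-0.021, 0.997, -0.076, 0.429], [-1.0, -0.021, 0.003, -0.008], [0.001, 0.076, 0.997, 1.355], [0.0, 0.0, 0.0, 1.0]]
0.1 [0.19660192 0.64518564 0.23041776] [-5.18278434e-05  1.47327333e-01  9.89087454e-01 -8.13746809e-04] 1.0068549202105972 [ 0.00290014  0.38679924 -0.05362611]
```

View pics/scene0.png

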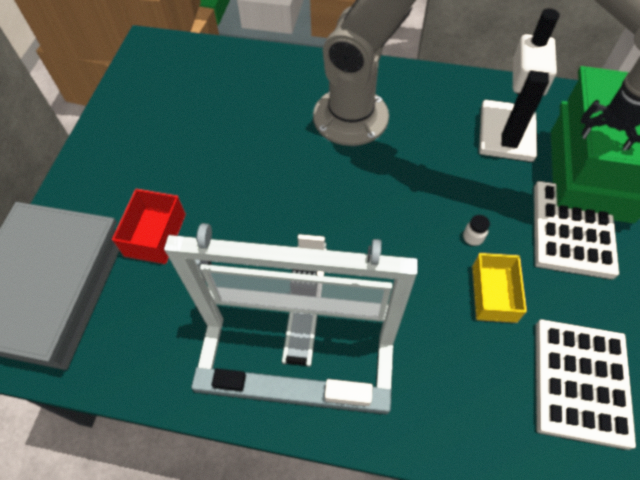

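View pics/top0.png

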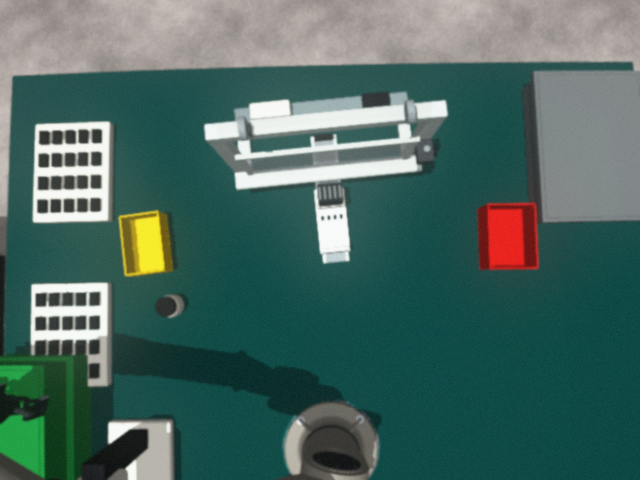

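The scene view shows the station from behind. In the top view the lip runs about (237,183) to (420,168), the clamp is at (427,148) and the push plate at (335,258). I'll zoom in on the top view.

```bash
python3 - <<'E'
import cv2,numpy as np
p=cv2.imread("pics/top0.png")[90:275,200:460]; cv2.imwrite("pics/topc.png",cv2.resize(p,None,fx=3,fy=3,interpolation=cv2.INTER_CUBIC))
from h import *
d=np.load("pics/top0.npy")
for n,(u,v) in dict(lipL=(237,183),lipM=(300,179),lipR=(420,168),clamp=(427,148),barL=(215,132),barR=(440,108),plate=(335,258),plateTop=(335,255),carr=(333,225),blk=(330,193),bench=(450,230)).items():
    print(n,np.round(px2w("top",u,v,depth=d[v,u]),3))
E
```

```text
lipL [0.663 0.209 0.105]
lipM [0.669 0.057 0.108]
lipR [ 0.691 -0.234  0.106]
clamp [ 0.699 -0.221  0.267]
barL [0.703 0.197 0.409]
barR [ 0.739 -0.22   0.411]
plate [ 0.481 -0.024  0.009]
plateTop [ 0.489 -0.024  0.007]
carr [ 0.564 -0.021  0.027]
blk [ 0.629 -0.014  0.134]
bench [ 0.548 -0.325  0.001]
```

View pics/topc.png

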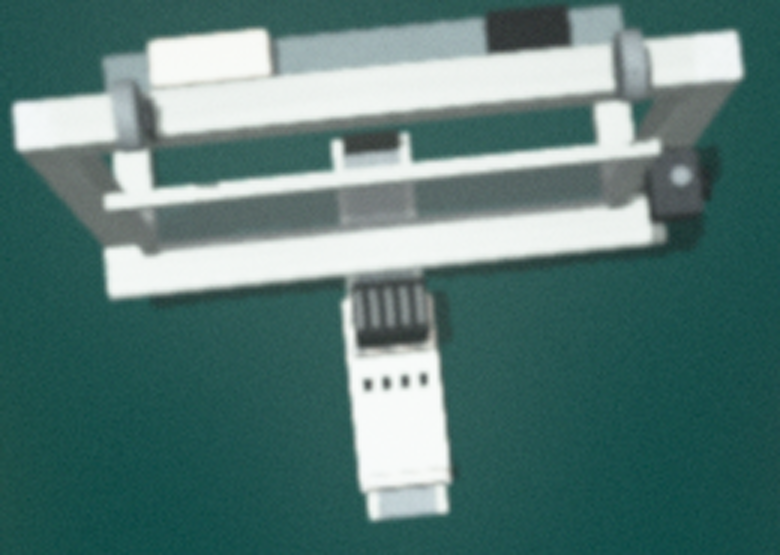

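The lip's front edge in the crop runs (110,297) to (650,243). The push plate's top edge is near crop y 475, and the clamp is to the right at (680,180). I'll work out the geometry.

```bash
cat > geo.py <<'E'
from h import *
L=px2w("top",200+110/3,90+297/3,z=.102);R=px2w("top",200+652/3,90+243/3,z=.102)
print("nose L,R",L,R,np.linalg.norm(L-R)); m=(L+R)/2; a=np.arctan2(-(L-R)[0],(L-R)[1]);print("yaw",np.degrees(a),"mid",m)
ex=np.array([np.cos(a),np.sin(a),0]);ey=np.array([-np.sin(a),np.cos(a),0]);S=m+.035*ex;print("origin",S)
for n,u,v,z in(("plateL",360,478,.086),("plateR",450,470,.086),("clampTop",678,182,.267),("blkL",355,345,.129),("blkR",432,342,.129)):
    p=px2w("top",200+u/3,90+v/3,z=z);print(n,p.round(3),"station xy",((p-S)@ex).round(3),((p-S)@ey).round(3))
E
python3 geo.py
```

```text
nose L,R [0.64912347 0.21094266 0.102     ] [ 0.6840301 -0.2274673  0.102    ] 0.4397974142696322
yaw 4.5523424475014105 mid [ 0.66657678 -0.00826232  0.102     ]
origin [ 0.70146637 -0.00548438  0.102     ]
plateL [0.5   0.013 0.086] station xy -0.2 0.034
plateR [ 0.505 -0.06   0.086] station xy -0.201 -0.039
clampTop [ 0.694 -0.219  0.267] station xy -0.025 -0.212
blkL [0.602 0.014 0.129] station xy -0.098 0.027
blkR [ 0.603 -0.047  0.129] station xy -0.101 -0.033
```

```bash
python3 -m creep '[[-1,40,-40,30,0,0,0.08],[-1,50,-40,30,0,0,0.08],[-1,45,-45,30,0,0,0],[-1,40,-60,30,0,0,0],[-1,30,-60,0,0,0,0]]' 30 && python3 -m creep '[[-1,30,-60,0,0,0,0],[-1,30,-60,0,0,0,0],[-1,20,-60,0,0,0,0],[-1,10,-60,0,0,0,0],[-1,0,-60,0,0,0,0]]' && python3 -c "
from station import *
o=get_obs();print(o['q'],o['eef_pos'],o['tool_rot'])"
```

```text
t: 0.72
eef_pos: [0.3817, 0.4266, 0.3395]
tool_rot: [0.001, 0.068, 0.998, 0.002]
contact_force: [0.7, 0.3, 0.3]
gripper_width: 0.0
grasp_force: 0.0
t: 1.35
eef_pos: [0.4658, 0.1339, 0.3374]
tool_rot: [-0.0, 0.068, 0.998, -0.0]
contact_force: [0.5, -0.3, 0.5]
gripper_width: -0.001
grasp_force: 0.0
[-0.67360178  0.05776841  0.28007079  1.86980826 -0.01673545  1.21664927
  1.04584475] [0.46579177 0.13392661 0.3374394 ] [-9.40450659e-05  6.83401712e-02  9.97662054e-01 -1.94107232e-04]
```

```bash
python3 -m creep '[[-1,22,-57,0,0,0,0.027],[-1,22,-57,0,0,0,0.027],[-1,22,-57,0,0,0,0.027],[-1,22,-57,0,0,0,0.027],[-1,22,-12,0,0,0,0.028]]' && python3 -m creep '[[-1,0,0,0,0.13,0,-0.13],[-1,0,0,0,0.13,0,-0.13],[-1,0,0,0,0,0,0]]' && python3 -c "
from station import *
o=get_obs();print(o['q'],o['eef_pos'],o['tool_rot'])"
```

```text
t: 1.98
eef_pos: [0.5752, -0.1092, 0.3378]
tool_rot: [-0.0, 0.003, 1.0, -0.001]
contact_force: [0.4, 0.6, -0.4]
gripper_width: 0.001
grasp_force: 0.0
t: 2.35
eef_pos: [0.5745, -0.1069, 0.337]
tool_rot: [-0.0, 0.132, 0.983, 0.128]
contact_force: [-0.4, 0.1, -1.0]
gripper_width: -0.003
grasp_force: 0.0
[-0.18741331  0.28841303  0.51824016  1.66222914 -0.40986134  1.3004492
  1.7462813 ] [ 0.5745224  -0.10689842  0.33696308] [-4.46066268e-04  1.31661094e-01  9.82954956e-01  1.28314895e-01]
```

```bash
R='[-1,0,0,0,-0.13,0,0.13]'; python3 -m creep '[[-1,0,0,0,-0.13,0,0.13],[-1,0,0,0,-0.13,0,0.13],[-1,0,0,0,-0.13,0,0.13],[-1,0,0,0,-0.13,0,0.13],[-1,0,0,0,-0.13,0,0.13]]' && python3 -m creep '[[-1,0,0,0,-0.13,0,0.13],[-1,0,0,0,-0.13,0,0.13],[-1,0,0,0,-0.13,0,0.13],[-1,0,0,0,-0.13,0,0.13],[-1,0,0,0,-0.13,0,0.13]]' && python3 -c "
from station import *
o=get_obs();print(o['q'],o['eef_pos'],o['tool_rot'])"
```

```text
t: 2.98
eef_pos: [0.5769, -0.1014, 0.3386]
tool_rot: [0.001, -0.198, 0.961, -0.196]
contact_force: [-0.7, 0.1, 0.1]
gripper_width: 0.002
grasp_force: 0.0
t: 3.6
eef_pos: [0.5771, -0.1001, 0.3385]
tool_rot: [0.002, -0.479, 0.737, -0.476]
contact_force: [-0.9, -0.7, 0.1]
gripper_width: -0.003
grasp_force: 0.0
[-0.77310542  0.14681591  0.37644228  2.14497559  1.15694016  1.04860469
  1.5922958 ] [ 0.57709078 -0.10008303  0.33853984] [ 0.00241005 -0.47887897  0.73735908 -0.47641443]
```

```bash
python3 -m creep '[[-1,0,-10,0,-0.13,0,0.13],[-1,0,-10,0,-0.13,0,0.13],[-1,0,-10,0,-0.13,0,0.13],[-1,0,-10,0,-0.13,0,0.13],[-1,0,-10,0,-0.13,0,0.13]]' && python3 -m creep '[[-1,0,0,0,-0.13,0,0.13],[-1,0,0,0,-0.13,0,0.13],[-1,0,0,0,-0.13,0,0.13],[-1,0,0,0,-0.13,0,0.13],[-1,0,0,0,0,0,0]]' && python3 -c "
from station import *
from scipy.spatial.transform import Rotation as R
o=get_obs();q=o['tool_rot'];print(o['q'],o['eef_pos'],q);print(R.from_quat([*q[1:],q[0]]).as_matrix().round(3))"
```

```text
t: 4.22
eef_pos: [0.5813, -0.1353, 0.3204]
tool_rot: [0.034, 0.632, -0.474, 0.612]
contact_force: [0.3, 0.4, 0.4]
gripper_width: -0.004
grasp_force: 0.0
t: 4.85
eef_pos: [0.6095, -0.0759, 0.1918]
tool_rot: [0.125, 0.768, -0.218, 0.589]
contact_force: [-0.2, -0.5, 0.1]
gripper_width: -0.003
grasp_force: 0.0
[ 0.48304985  0.79790761 -1.02733937  2.43338477  2.29744185  1.65661184
  2.09508678] [ 0.60947247 -0.07594238  0.19177933] [ 0.12483462  0.76828223 -0.21814638  0.58870272]
[[ 0.212 -0.482  0.85 ]
 [-0.188 -0.874 -0.449]
 [ 0.959 -0.065 -0.276]]
```

```bash
cat > rot.py <<'E'
import sys
from station import *
import numpy as np
from scipy.spatial.transform import Rotation as R
o=get_obs();q=o['tool_rot'];C=R.from_quat([*q[1:],q[0]])
if len(sys.argv)>2:
    h,s=np.radians([float(v) for v in sys.argv[1:3]])
    z=np.array([np.cos(s)*np.cos(h),np.cos(s)*np.sin(h),-np.sin(s)]);y=np.array([np.sin(h),-np.cos(h),0]);x=np.cross(y,z)
    print("rotvec",(R.from_matrix(np.c_[x,y,z])*C.inv()).as_rotvec().round(3))
M=C.as_matrix();print("x",M[:,0].round(3),"z",M[:,2].round(3),"q",o['q'].round(2),"p",np.array(o['eef_pos']).round(4),"f",np.array(o['contact_force']).round(1),"t",o['t'])
E
python3 rot.py -8 12; python3 -m creep '[[-1,15,-40,0,0,0,0],[-1,15,-40,0,0,0,0],[-1,10,-15,0,0,0,0],[-1,0,0,0,0,0,0.1],[-1,0,0,0,0,0,0.1]]' && python3 rot.py -8 12
```

```text
rotvec [-0.084 -0.047  0.362]
x [ 0.212 -0.188  0.959] z [ 0.85  -0.449 -0.276] q [ 0.48  0.8  -1.03  2.43  2.3   1.66  2.1 ] p [ 0.6095 -0.0759  0.1918] f [-0.2 -0.5  0.1] t 4.85
t: 5.48
eef_pos: [0.6524, -0.1691, 0.206]
tool_rot: [0.068, 0.78, -0.133, 0.608]
contact_force: [0.4, -0.0, 0.3]
gripper_width: -0.002
grasp_force: 0.0
rotvec [-0.065 -0.033  0.155]
x [ 0.226 -0.126  0.966] z [ 0.93  -0.268 -0.252] q [ 0.82  0.71 -0.9   2.4   2.81  1.22  2.12] p [ 0.6524 -0.1691  0.206 ] f [ 0.4 -0.   0.3] t 5.475
```

```bash
python3 -m creep '[[-1,0,0,-20,-0.03,-0.01,0.08],[-1,0,0,-30,-0.03,-0.02,0.08],[-1,0,0,-30,0,0,0],[-1,0,0,-20,0,0,0],[-1,0,0,-20,0,0,0]]' && python3 rot.py -8 12
python3 - <<'E'
from h import *
for n in("scene","top"):
    p,d=read_camera(n);np.save(f"pics/{n}1.npy",d)
    c=p[190:390,160:430] if n=="scene" else p[90:290,200:470]
    cv2.imwrite(f"pics/{n}1.png",cv2.resize(c[:,:,::-1],None,fx=2.8,fy=2.8,interpolation=cv2.INTER_CUBIC))
a=cv2.imread("pics/scene1.png");b=cv2.imread("pics/top1.png");cv2.imwrite("pics/both1.png",cv2.resize(np.vstack([a,b]),(405,600)))
E
```

```text
t: 6.1
eef_pos: [0.6532, -0.1704, 0.0842]
tool_rot: [0.042, 0.777, -0.053, 0.625]
contact_force: [-0.3, -0.6, 0.1]
gripper_width: 0.003
grasp_force: 0.0
rotvec [-0.002 -0.007 -0.003]
x [ 0.213 -0.03   0.977] z [ 0.968 -0.133 -0.215] q [ 0.83  1.04 -0.71  2.35  3.26  1.35  2.19] p [ 0.6532 -0.1704  0.0842] f [-0.3 -0.6  0.1] t 6.1
```

View pics/top1.png

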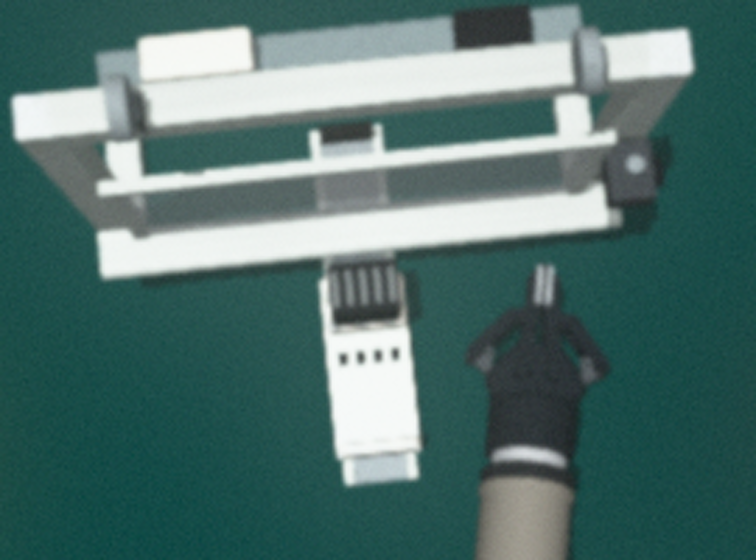

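The fingers stand clear of the carrier. Their tip is at crop (543,268), in front of the lip edge at about (543,235). Next I'll go lower, move in under the lip, and raise until contact.

```bash
python3 -m creep '[[-1,0,0,-16,0,0,0],[-1,0,0,0,0,0,0],[-1,16,0,0,0,0,0],[-1,16,0,0,0,0,0],[-1,16,0,0,0,0,0]]' && python3 -m creep '[[-1,0,0,3,0,0,0],[-1,0,0,3,0,0,0],[-1,0,0,3,0,0,0],[-1,0,0,3,0,0,0],[-1,0,0,0,0,0,0]]' && python3 -m creep '[[-1,0,0,3,0,0,0],[-1,0,0,3,0,0,0],[-1,0,0,3,0,0,0],[-1,0,0,3,0,0,0],[-1,0,0,0,0,0,0]]' && python3 rot.py -8 12
```

```text
t: 6.82
eef_pos: [0.7008, -0.1709, 0.066]
tool_rot: [0.041, 0.778, -0.057, 0.625]
contact_force: [1.1, 0.2, -0.4]
gripper_width: -0.002
grasp_force: 0.0
t: 7.45
eef_pos: [0.6989, -0.171, 0.0771]
tool_rot: [0.041, 0.778, -0.057, 0.624]
contact_force: [1.0, 0.2, 0.7]
gripper_width: 0.003
grasp_force: 0.0
t: 8.07
eef_pos: [0.6988, -0.1709, 0.0891]
tool_rot: [0.041, 0.778, -0.057, 0.624]
contact_force: [-0.9, -0.1, -2.6]
gripper_width: 0.002
grasp_force: 1.3
rotvec [-0.009 -0.009  0.001]
x [ 0.214 -0.038  0.976] z [ 0.967 -0.135 -0.218] q [ 0.81  1.03 -0.73  2.26  3.21  1.27  2.19] p [ 0.6988 -0.1709  0.0891] f [-0.9 -0.1 -2.6] t 8.075
```

```bash
python3 -m creep '[[-1,0,0,5,0,0,0],[-1,0,0,7,0,0,0],[-1,0,0,7,0,0,0],[-1,0,0,7,0,0,0],[-1,0,0,7,0,0,0]]' && python3 -m creep '[[-1,0,0,7,0,0,0],[-1,0,0,7,0,0,0],[-1,0,0,7,0,0,0],[-1,0,0,5,0,0,0],[-1,0,0,4,0,0,0]]' && python3 rot.py -8 12
```

```text
t: 8.7
eef_pos: [0.6988, -0.1709, 0.1224]
tool_rot: [0.041, 0.778, -0.057, 0.624]
contact_force: [-0.4, -0.9, -5.6]
gripper_width: 0.001
grasp_force: 2.3
t: 9.32
eef_pos: [0.6989, -0.1709, 0.1522]
tool_rot: [0.041, 0.778, -0.057, 0.624]
contact_force: [-1.5, -0.7, -4.0]
gripper_width: -0.001
grasp_force: 2.3
rotvec [-0.009 -0.009  0.001]
x [ 0.214 -0.038  0.976] z [ 0.967 -0.135 -0.218] q [ 0.84  0.89 -0.8   2.29  3.13  1.17  2.17] p [ 0.6989 -0.1709  0.1522] f [-1.5 -0.7 -4. ] t 9.325
```

```bash
python3 -m creep '[[-1,0,0,4,0,0,0],[-1,0,0,4,0,0,0],[-1,0,0,4,0,0,0],[-1,0,0,3,0,0,0],[-1,0,0,3,0,0,0]]' | grep -E 'pos|force' && python3 -m creep '[[-1,0,0,2,0,0,0],[-1,0,0,2,0,0,0],[-1,0,0,2,0,0,0],[-1,0,0,1,0,0,0]]' | grep -E 'pos|force'
```

```text
eef_pos: [0.6986, -0.1709, 0.1681]
contact_force: [6.0, -1.1, -16.4]
grasp_force: 7.2
eef_pos: [0.6974, -0.1712, 0.1713]
contact_force: [11.1, -1.0, -26.7]
grasp_force: 11.7
```

Already past 25 N, so I'm backing off slightly and then holding.

```bash
python3 -m creep '[[-1,0,0,-1.5,0,0,0]]' | grep -E 'pos|force' ;python3 -m creep '[[-1,0,0,0,0,0,0]]' | grep -E 'pos|force'; python3 - <<'E'
from h import *
for n in("scene","top"):
    p,d=read_camera(n);np.save(f"pics/{n}2.npy",d)
    c=p[190:390,160:430] if n=="scene" else p[90:290,200:470]
    cv2.imwrite(f"pics/{n}2.png",cv2.resize(c[:,:,::-1],None,fx=2.8,fy=2.8,interpolation=cv2.INTER_CUBIC))
E
python3 rot.py
```

```text
eef_pos: [0.6976, -0.1712, 0.1711]
contact_force: [3.9, -1.1, -18.4]
grasp_force: 8.4
eef_pos: [0.6976, -0.1712, 0.1712]
contact_force: [5.2, -1.4, -21.3]
grasp_force: 10.1
x [ 0.223 -0.04   0.974] z [ 0.965 -0.135 -0.227] q [ 0.86  0.83 -0.82  2.3   3.09  1.13  2.16] p [ 0.6975 -0.1712  0.1711] f [  6.7  -1.  -22.7] t 10.8
```

View pics/top2.png

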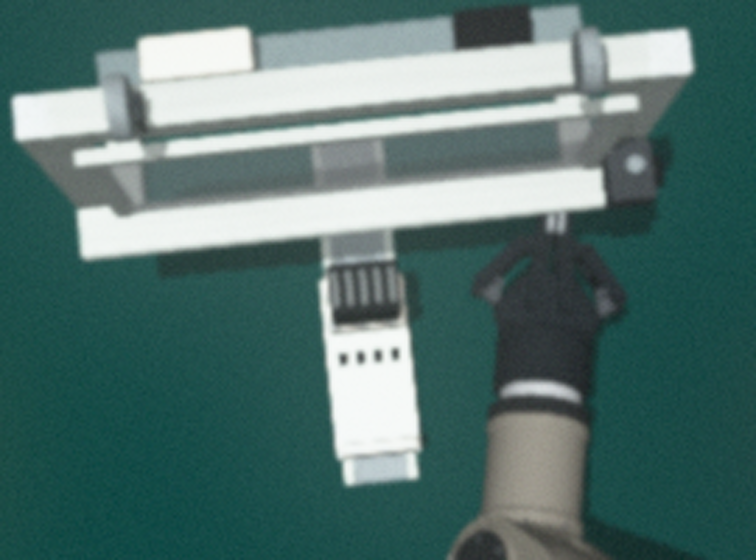

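The sash lip is now under the clamp (clamp at crop (630,170)). I'll check the heights by depth.

```bash
python3 - <<'E'
from h import *
d=np.load("pics/top2.npy")
for n,u,v in(("lip",350,220),("lip",500,205),("lipL",150,238),("clampbody",620,190),("clampbody",640,190),("screw",635,163)):
    a,b=200+u/2.8,90+v/2.8;print(n,px2w("top",a,b,depth=d[round(b),round(a)]).round(3))
E
python3 rot.py
```

```text
lip [ 0.675 -0.004  0.195]
lip [ 0.685 -0.125  0.194]
lipL [0.664 0.157 0.193]
clampbody [ 0.684 -0.212  0.245]
clampbody [ 0.683 -0.227  0.247]
screw [ 0.7   -0.221  0.265]
x [ 0.223 -0.04   0.974] z [ 0.965 -0.135 -0.227] q [ 0.86  0.83 -0.82  2.3   3.09  1.13  2.16] p [ 0.6975 -0.1712  0.1711] f [  6.7  -1.  -22.7] t 10.8
```

```bash
python3 -m creep '[[-1,0,0,-0.7,0,0,0],[-1,0,0,0,0,0,0],[-1,0,0,0,0,0,0],[-1,0,0,0,0,0,0],[-1,0,0,0,0,0,0]]' | grep -E 'pos|force';python3 -m creep '[[-1,0,0,0,0,0,0],[-1,0,0,0,0,0,0],[-1,0,0,0,0,0,0]]' | grep -E 'pos|force'
```

```text
eef_pos: [0.6976, -0.1713, 0.1712]
contact_force: [5.2, -2.0, -25.1]
grasp_force: 11.7
eef_pos: [0.6976, -0.1712, 0.1712]
contact_force: [6.3, -2.0, -26.1]
grasp_force: 11.7
```

```bash
python3 -m creep '[[-1,0,0,-2,0,0,0]]' | grep -E 'pos|force';python3 -m creep '[[-1,0,0,-1,0,0,0]]' | grep -E 'pos|force'
```

```text
eef_pos: [0.6979, -0.1712, 0.171]
contact_force: [-3.7, -2.1, -16.9]
grasp_force: 8.8
eef_pos: [0.698, -0.1712, 0.1707]
contact_force: [-5.5, -2.2, -16.8]
grasp_force: 8.7
```

Pressed and held for well over a second. Now I'll lower away and withdraw.

```bash
python3 -m creep '[[-1,0,0,0,0,0,0],[-1,0,0,-2,0,0,0],[-1,0,0,-3,0,0,0],[-1,0,0,-4,0,0,0]]' | grep -E 'pos|force'; python3 -m creep '[[-1,0,0,-6,0,0,0],[-1,0,0,-10,0,0,0],[-1,0,0,-10,0,0,0],[-1,0,0,0,0,0,0]]' | grep -E 'pos|force'
```

```text
eef_pos: [0.7002, -0.1702, 0.1668]
contact_force: [-4.5, 0.2, -3.8]
grasp_force: 1.9
eef_pos: [0.6993, -0.1707, 0.1361]
contact_force: [-0.2, 1.0, 0.5]
grasp_force: 0.0
```

```bash
python3 -m creep '[[-1,-20,3,0,0,0,0],[-1,-25,3,0,0,0,0],[-1,-20,3,0,0,0,0],[-1,-5,10,40,0,0,0],[-1,-5,10,40,0,0,0]]' | grep -E 'pos|force'; python3 -m creep '[[-1,0,10,40,0,0,0],[-1,0,10,40,0,0,0],[-1,0,0,40,0.13,0,-0.13],[-1,0,0,20,0.13,0,-0.13],[-1,0,0,0,0.13,0,-0.13]]' | grep -E 'pos|force'; python3 rot.py
```

```text
eef_pos: [0.6325, -0.1413, 0.1754]
contact_force: [-0.2, 2.6, -2.3]
grasp_force: 0.0
eef_pos: [0.6362, -0.1221, 0.3138]
contact_force: [-0.3, -0.8, -0.7]
grasp_force: 0.0
x [ 0.135 -0.469  0.873] z [ 0.864 -0.375 -0.335] q [ 1.01  0.55 -1.4   2.34  2.21  1.17  2.11] p [ 0.6362 -0.1221  0.3138] f [-0.3 -0.8 -0.7] t 14.3
```

```bash
python3 -m creep '[[-1,-5,0,10,0.13,0,-0.13],[-1,-5,0,10,0.13,0,-0.13],[-1,-5,0,0,0.13,0,-0.13],[-1,-5,0,0,0.13,0,-0.13],[-1,0,0,0,0.13,0,-0.13]]' | grep -E 'pos|force'; python3 rot.py;  python3 -m creep '[[-1,-5,0,0,0.13,0,-0.13],[-1,-5,0,0,0.13,0,-0.13],[-1,-5,0,0,0.13,0,-0.13],[-1,-5,0,0,0.13,0,-0.13],[-1,-5,0,0,0.13,0,-0.13]]' | grep -E 'pos|force'; python3 rot.py
```

```text
eef_pos: [0.6156, -0.1218, 0.3309]
contact_force: [0.2, -0.1, -0.0]
grasp_force: 0.0
x [-0.325 -0.854  0.407] z [ 0.551 -0.521 -0.653] q [ 0.92  0.4  -1.39  2.05  1.42  1.16  1.81] p [ 0.6156 -0.1218  0.3309] f [ 0.2 -0.1 -0. ] t 14.925
eef_pos: [0.5908, -0.1221, 0.3306]
contact_force: [-0.7, -0.6, -0.2]
grasp_force: 0.0
x [-0.821 -0.564 -0.09 ] z [ 0.278 -0.257 -0.925] q [ 1.05  0.42 -1.39  1.81  0.83  1.16  1.57] p [ 0.5908 -0.1221  0.3306] f [-0.7 -0.6 -0.2] t 15.55
```

```bash
cat > rot2.py <<'E'
from station import *
import numpy as np
from scipy.spatial.transform import Rotation as R
o=get_obs();q=o['tool_rot'];C=R.from_quat([*q[1:],q[0]]);a,s=np.radians([4.55,6])
ex=np.array([np.cos(a),np.sin(a),0]);y=np.array([-np.sin(a),np.cos(a),0])
z=np.sin(s)*ex-np.cos(s)*np.array([0,0,1]);x=np.cross(y,z)
print("rotvec",(R.from_matrix(np.c_[x,y,z])*C.inv()).as_rotvec().round(3))
S=np.array([.7015,-.0055,0]);p=np.array(o['eef_pos']);print("p",p.round(4),"station",((p-S)@ex).round(4),((p-S)@y).round(4),"q",o['q'].round(2),"f",np.array(o['contact_force']).round(1),((o['contact_force'])@ex).round(1),"t",o['t'])
E
python3 rot2.py
```

```text
rotvec [ 0.364  0.113 -0.479]
p [ 0.5908 -0.1221  0.3306] station -0.1196 -0.1075 q [ 1.05  0.42 -1.39  1.81  0.83  1.16  1.57] f [-0.7 -0.6 -0.2] -0.7 t 15.55
```

```bash
python3 -m creep '[[-1,-30,20,0,0.12,0.04,-0.13],[-1,-30,20,0,0.12,0.04,-0.13],[-1,-30,20,0,0.12,0.03,-0.13],[-1,-30,20,0,0,0,-0.09],[-1,-10,15,0,0,0,0]]' | grep -E 'pos|force'; python3 rot2.py
```

```text
eef_pos: [0.4593, -0.0269, 0.3296]
contact_force: [-0.3, 0.6, 0.1]
grasp_force: 0.0
rotvec [ 0.007  0.017 -0.001]
p [ 0.4593 -0.0269  0.3296] station -0.2431 -0.0021 q [ 1.32  0.07 -1.4   1.93  0.08  1.08  1.54] f [-0.3  0.6  0.1] -0.2 t 16.175
```

```bash
python3 -m creep '[[-1,0,0,-45,0,0,0],[-1,0,0,-45,0,0,0],[-1,0,0,-45,0,0,0],[-1,0,0,-45,0,0,0],[-1,0,0,0,0,0,0]]' | grep -E 'pos|force'; python3 rot2.py
python3 - <<'E'
from h import *
p,d=read_camera("top");np.save("pics/top3.npy",d)
cv2.imwrite("pics/top3.png",cv2.resize(p[90:290,200:470,::-1],None,fx=2.8,fy=2.8,interpolation=cv2.INTER_CUBIC))
E
```

```text
eef_pos: [0.4584, -0.0271, 0.1479]
contact_force: [-0.3, 0.0, 0.1]
grasp_force: 0.0
rotvec [ 0.003  0.013 -0.005]
p [ 0.4584 -0.0271  0.1479] station -0.2441 -0.0023 q [ 0.9   0.38 -1.13  2.16  0.53  0.76  1.09] f [-0.3  0.   0.1] -0.3 t 16.8
```

View pics/top3.png

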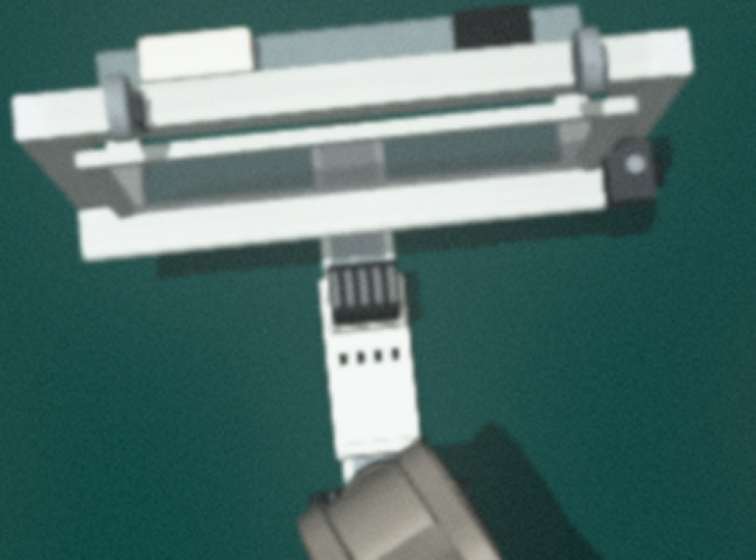

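The sash stays up with the lip in the same place, and the tool is behind the push plate. I'll lower and approach.

```bash
python3 -m creep '[[-1,0,0,-40,0,0,0],[-1,0,0,-40,0,0,0],[-1,0,0,-15,0,0,0],[-1,10,1,0,0,0,0],[-1,10,1,0,0,0,0]]' | grep -E 'pos|force'; python3 rot2.py; python3 -m creep '[[-1,4,0.3,0,0,0,0],[-1,4,0.3,0,0,0,0],[-1,4,0.3,0,0,0,0],[-1,4,0.3,0,0,0,0],[-1,0,0,0,0,0,0]]' | grep -E 'pos|force'; python3 rot2.py
```

```text
eef_pos: [0.4838, -0.0257, 0.0574]
contact_force: [-0.7, 0.6, -0.1]
grasp_force: 0.0
rotvec [ 0.004  0.023 -0.001]
p [ 0.4838 -0.0257  0.0574] station -0.2186 -0.0029 q [ 0.67  0.54 -0.91  2.19  0.8   0.62  0.85] f [-0.7  0.6 -0.1] -0.6 t 17.475
eef_pos: [0.4976, -0.0245, 0.0552]
contact_force: [-1.3, -1.0, 0.1]
grasp_force: 0.4
rotvec [ 0.003  0.02  -0.002]
p [ 0.4976 -0.0245  0.0552] station -0.2048 -0.0027 q [ 0.66  0.57 -0.9   2.16  0.81  0.64  0.85] f [-1.3 -1.   0.1] -1.4 t 18.1
```

```bash
python3 -m creep '[[-1,4,0.3,0,0,0,0],[-1,6,0.5,0,0,0,0],[-1,7,0.6,0,0,0,0],[-1,7,0.6,0,0,0,0],[-1,7,0.6,0,0,0,0]]' | grep -E 'pos|force'; python3 -m creep '[[-1,7,0.6,0,0,0,0],[-1,7,0.6,0,0,0,0],[-1,7,0.6,0,0,0,0],[-1,7,0.6,0,0,0,0],[-1,7,0.6,0,0,0,0]]' | grep -E 'pos|force';  python3 rot2.py
```

```text
eef_pos: [0.5285, -0.022, 0.0551]
contact_force: [-3.0, -1.4, 2.4]
grasp_force: 1.9
eef_pos: [0.5635, -0.0191, 0.0551]
contact_force: [-4.5, -2.0, 0.9]
grasp_force: 1.9
rotvec [ 0.004  0.019 -0.001]
p [ 0.5635 -0.0191  0.0551] station -0.1386 -0.0026 q [ 0.6   0.65 -0.88  2.01  0.81  0.72  0.89] f [-4.5 -2.   0.9] -4.7 t 19.35
```

```bash
python3 -m creep '[[-1,5,0.4,0,0,0,0],[-1,5,0.4,0,0,0,0],[-1,5,0.4,0,0,0,0],[-1,5,0.4,0,0,0,0],[-1,3,0.2,0,0,0,0]]' | grep -E 'pos|force'; python3 -m creep '[[-1,2,0.2,0,0,0,0],[-1,2,0.2,0,0,0,0]]' | grep -E 'pos|force';  python3 -m creep '[[-1,2,0.2,0,0,0,0]]' | grep -E 'pos|force';python3 rot2.py
```

```text
eef_pos: [0.5865, -0.0169, 0.0552]
contact_force: [-3.0, -2.0, 0.1]
grasp_force: 1.5
eef_pos: [0.5902, -0.0165, 0.0552]
contact_force: [-2.6, -1.9, -0.1]
grasp_force: 1.4
eef_pos: [0.5922, -0.0163, 0.0552]
contact_force: [-3.2, -2.5, -0.1]
grasp_force: 1.5
rotvec [ 0.004  0.019 -0.002]
p [ 0.5922 -0.0163  0.0552] station -0.1098 -0.0021 q [ 0.58  0.68 -0.87  1.94  0.81  0.75  0.9 ] f [-3.2 -2.5 -0.1] -3.4 t 20.35
```

```bash
for i in 1 2 3 4; do :; done; python3 -m creep '[[-1,2,0.2,0,0,0,0]]' | grep -E 'pos|contact'; python3 -m creep '[[-1,2,0.2,0,0,0,0]]' | grep -E 'pos|contact'; python3 -m creep '[[-1,1.5,0.1,0,0,0,0]]' | grep -E 'pos|contact'
```

```text
eef_pos: [0.5942, -0.0161, 0.0552]
contact_force: [-2.6, -2.3, -0.5]
eef_pos: [0.5962, -0.016, 0.0552]
contact_force: [-2.1, -1.3, 0.2]
eef_pos: [0.5964, -0.016, 0.055]
contact_force: [-10.1, -2.1, 8.5]
```

The tool sits at -0.1056 in station x, and with an 11 mm finger half-width that puts the plate at -0.095, which is home. One small confirming push, then retreat.

```bash
python3 -m creep '[[-1,0.7,0.1,0,0,0,0]]' | grep -E 'pos|contact'; python3 -m creep '[[-1,-3,-0.2,0,0,0,0],[-1,-10,-1,0,0,0,0],[-1,-30,-2,0,0,0,0],[-1,-40,-3,10,0,0,0],[-1,-30,-2,50,0,0,0]]' | grep -E 'pos|contact'; python3 -m creep '[[-1,-10,0,60,0,0,0],[-1,0,-50,40,0,0,0],[-1,0,-60,0,0,0,0],[-1,0,-60,0,0,0,0],[-1,0,0,0,0,0,0]]' | grep -E 'pos|contact'
python3 - <<'E'
from h import *
p,d=read_camera("top")
cv2.imwrite("pics/top4.png",cv2.resize(p[90:290,200:470,::-1],None,fx=2.8,fy=2.8,interpolation=cv2.INTER_CUBIC))
for n,u,v in(("lip",350,220),("lip",500,205),("lipL",150,238)):
    a,b=200+u/2.8,90+v/2.8;print(n,px2w("top",a,b,depth=d[round(b),round(a)]).round(3))
E
```

```text
eef_pos: [0.5965, -0.016, 0.055]
contact_force: [-11.7, -4.0, 8.8]
eef_pos: [0.4821, -0.0239, 0.1139]
contact_force: [1.6, -0.9, 1.5]
eef_pos: [0.4748, -0.1981, 0.2139]
contact_force: [-0.6, 1.2, 0.6]
lip [ 0.676 -0.004  0.19 ]
lip [ 0.684 -0.124  0.198]
lipL [0.665 0.157 0.189]
```

View pics/top4.png

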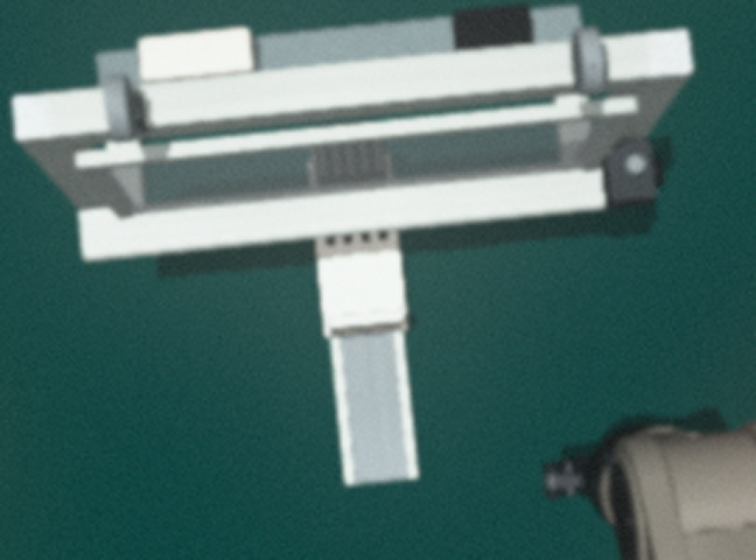

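The carrier is home, with its push plate at crop (365,330) and the block behind the lip. The sash is still up, its lip left end at (80,258), unchanged, and the robot is clear.

```bash
python3 -c "
from station import *
print(hand_in())"
```

```text
the job is handed in; nothing more can be done
None
```

The sash was pressed on the foot, held over 1 s and left up; the carrier then went to its stop at about 12–15 N and the job is handed in. But the push on the sash read up to about 29 N at first contact (27 N during the hold), over the 25 N limit.

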